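Pack the sample transport box

TASK

Pack the transport box: stand the carton and the tall jar from the angled rack in it together with the canister that is already inside, shifting the canister along to make room, so that all three stand upright and flat on the box's floor in one row. Set them down without dropping them, and leave everything else where it is.

Things in the scene. Friction and masses are not known exactly. Their poses are not given: they have to be found in the camera images.
- crate: Transport box: open-topped grey plastic tray fixed to the bench, outer 166 (its x) x 64 (its y) x 40 mm high, walls and floor 4 mm, so inside 158 x 56 mm and 36 mm deep. Two small black grips (30 mm long, to 44 mm from the box's middle line, 27 to 33 mm above the bench) on the outside of the long walls. Origin under its centre on the bench; x along the length, z up. The three things to be packed (70 + 44 + 36 mm along the row) leave 8 mm in all.
- crate_floor (a point): Centre of the transport box's inner floor, 4 mm above the bench; axes as the box.
- canister: Straight round canister, white with a grey cap, diameter 36 mm, height 88 mm, about 70 g, standing loose near the middle of the transport box, so that the carton does not fit on either side of it. Origin: centre of its underside, z along its axis to the cap.
- carton: Stiff pale carton with a grey band, 70 (its x) x 50 (its y) x 75 mm high, about 160 g, standing loose on the bench. Its 70 mm must lie along the box's length. Origin: centre of its underside, z up.
- jar: Tall straight round jar, white with a grey cap of the same diameter, diameter 44 mm, height 80 mm, about 120 g, loose in one of the rack's two pockets and leaning with it, about 35 degrees (0.61 rad) from vertical as it rests against the pocket wall. Origin: centre of its underside, z along its axis to the cap.
- rack: Angled beige rack fixed to the bench, with two pockets side by side along its y (68 mm between centres). Pocket floors are tipped 33 degrees so that what stands in them leans its top towards the rack's -x side (roughly towards the robot). Each pocket is 46 x 48 mm with walls 28 mm high measured square to its floor. About 65 mm (x) x 132 (y) x 60 mm high in all. Origin under the centre of the rack on the bench, z up; pocket floor centres lie at (0, +-34, 20) mm.
- pot: Low round pot of the same make as the jar, diameter 44 mm, height only 36 mm, in the rack's other pocket; stays there. Origin: centre of its underside, z along its axis.
- beaker: Open glass cup, rim diameter 60 mm, 75 mm high, loose on the bench beyond the rack and carton; to be left alone. Origin: centre of its underside.
- timer: White bench timer 30 x 65 x 55 mm high, loose; to be left alone. Origin: centre of its underside.
- marker: White and black square marker pen, 127 mm long, 12 mm thick, lying loose beyond the transport box; to be left alone. Origin: underside, in the middle of its white part.
Things that resemble listed ones, but are neither listed nor needed, are in the scene too. What is shaped like the crate but green or turquoise is not meant.

How it is judged:
At the end, for the whole second after the job is handed in: Carton, jar and canister all stand in the transport box: each one's underside within 3 mm of the box's inner floor, upright within 0.07 rad (4 degrees), between the box's walls, at rest (x of carton in the frame of crate_floor between -0.046 and 0.046 m and y of carton in the frame of crate_floor between -0.013 and 0.013 m and z of carton in the frame of crate_floor between -0.003 and 0.003 m and angle between each of carton, jar, canister's own z axis and vertical below 0.07 rad and linear speed of each of carton, jar, canister below 0.02 m/s and x of jar in the frame of crate_floor between -0.059 and 0.059 m and y of jar in the frame of crate_floor between -0.013 and 0.013 m and z of jar in the frame of crate_floor between -0.003 and 0.003 m and x of canister in the frame of crate_floor between -0.063 and 0.063 m and y of canister in the frame of crate_floor between -0.013 and 0.013 m and z of canister in the frame of crate_floor between -0.003 and 0.003 m); the robot touches nothing.
It fails at once if the carton is dropped (falls freely by more than about 25 mm) (contact force between the fingers and carton below 0.02 N and linear speed of carton above 0.7 m/s).
It fails at once if the jar is dropped (falls freely by more than about 25 mm) (contact force between the fingers and jar below 0.02 N and linear speed of jar above 0.7 m/s).
It fails at once if the canister is dropped (falls freely by more than about 25 mm) (contact force between the fingers and canister below 0.02 N and linear speed of canister above 0.7 m/s).
It fails at once if the pot, beaker, timer or marker is shifted by more than 30 mm (distance of any of pot, beaker, timer, marker from where it was at the start of the episode above 0.03 m).
It also fails if it takes over 66 s, if anything falls off the work surface, if the arm or the gripper's body presses on something with over 40 N, if the wrist force passes 120 N, or if a joint passes its speed limit or range.

ROBOT

A 7-joint arm with a two-finger parallel gripper is mounted at the origin on the work surface. World frame = base frame: x ahead of the robot, y to its left, z up, the work surface at z = 0. Lengths are in m, angles in rad, forces in N, time in s.
With the tool pointing down it reaches from about 0.425 to 0.95 m from the base axis. Payload 4.7 kg.
Tool frame: the origin (TCP) lies at the very end of the fingers, on their centre line; the grasp point (between the pads) lies 19 mm behind it; z points along the fingers, y is the direction in which the jaws open and shut (so a half turn about z gives the same grasp; the last joint's range is limited). The gripper opens to 87 mm and grips with 3 to 60 N. Pads are 19 mm wide; open, the fingers measure 117 mm over their backs; the gripper's body (75 mm by 190 mm) begins 51 mm behind the grasp point.
Start: joints at [1.244, 0.469, -0.049, 1.532, 0.024, 1.141, -0.082], TCP at [0.198, -0.645, 0.195] pointing down, gripper open.
Joint ranges: [-2.59, 2.59], [-0.33, 1.99], [-1.39, 1.29], [0.1, 2.45], [-1.04, 4.18], [0.21, 1.99], [-2.66, 2.66]. Speed limits (rad/s): [2.57, 2.57, 3.14, 3.14, 3.14, 3.14, 3.14].

INTERFACE

Orientations are given as a rotation vector (axis times angle).
In Python, from cell import bot, viewer, hand_in, telemetry gives the robot as it stands. The module is installed in compiled form; this text tells all that it offers. Calls block until the motion is done:
- bot.move_ptp(position, orientation): joint-space move of the TCP to a pose.
- bot.servo_line(position, max_speed=0.15, rot=None, stop_force=None): straight line of the TCP; rot=None keeps the orientation; max_speed is the mean speed in m/s. With stop_force (N) it stops when the force on the tool has changed by that much, and returns True; else False.
- bot.move_j(angles): joint-space move.
- bot.grip(opening, newtons=None): finger opening in m; newtons is the grip in N (None keeps the last); returns when the fingers have stopped.
- bot.pause(seconds).
- bot.solve_ik(position, orientation): joint angles nearest the present ones, or None.
- viewer.read_camera(name): name is "side" or "top" or "wrist"; returns a dict with "frame" (400x640x3 uint8, red, green, blue), "vfov" (degrees; the focal length in pixels is half the picture's height over the tangent of half this angle, whatever the lens; pixels are square), "cx", "cy" (the principal point, pixels), "T" (4x4, takes a point from camera to world coordinates); the wrist camera has in their place "tool_from_camera" (4x4, takes a point from camera to tool coordinates, whose origin is the TCP and whose axes are the flange's). Camera axes: x right, y up, looking along -z (the intrinsics and any distortion apply to the point x, -y, -z); pixel columns grow to the right and rows downward; lengths in m; the calibration is good to about 2 mm. The wrist camera is an equidistant fisheye: a pixel r from the principal point sees the ray r / f radians off the axis. A picture is of the moment at which its call begins: read the wrist's pose just before it. There is no depth.
A pose or a line that the arm cannot do raises bot.PlanningError and nothing moves.
- hand_in(): hands the job in, once; it reports no verdict.
Readings, each from a call of its own:
- telemetry.read_time_s(): time.
- telemetry.read_joint_positions(): joint angles.
- telemetry.read_joint_vel(): joint speeds.
- telemetry.read_tau(): joint torques, N m.
- telemetry.read_tcp_pos(): TCP position.
- telemetry.read_tool_rot(): TCP orientation.
- telemetry.read_force(): force on the tool from outside, world axes, zero at the start.
- telemetry.read_wrist_torque(): the same for the moment, N m.
- telemetry.read_width(): finger opening in m.
Only numpy, scipy, OpenCV 4.12 (cv2) and the standard library are available. Lean on these libraries where they do the work, as an engineer would, in place of code of your own. Each camera call takes 0.05 s, during which the arm holds its last target.

## Working session

There is one attempt and no reset: what is moved stays moved. The work goes in short steps, each a Python script; the robot and the scene stay as the last script left them, time stands still between calls to the robot, and variables do not carry over. Pictures are saved under pics/ and viewed, and the job is handed in when it is done.

```bash
mkdir -p pics; ls; python3 - <<'E'
from cell import bot, viewer, telemetry
import cv2, numpy as np
for n in ["side","top","wrist"]:
    c=viewer.read_camera(n)
    cv2.imwrite(f"pics/{n}0.png",c["frame"][:,:,::-1])
    print(n,{k:(np.round(v,4).tolist() if not k=="frame" else 0) for k,v in c.items() if k!="frame"})
print(telemetry.read_time_s(),telemetry.read_tcp_pos(),telemetry.read_tool_rot())
E
```

```text
pics
side {'vfov': 54.6064, 'cx': 324.5381, 'cy': 197.0489, 'T': [[0.9934, 0.0565, -0.1, 0.4134], [-0.1139, 0.597, -0.7941, -0.6713], [0.0148, 0.8002, 0.5995, 0.5649], [0.0, 0.0, 0.0, 1.0]]}
top {'vfov': 55.903, 'cx': 319.7538, 'cy': 200.8662, 'T': [[0.0008, 0.983, -0.1833, 0.3755], [-0.9999, 0.0038, 0.0157, 0.0123], [0.0162, 0.1833, 0.9829, 0.8386], [0.0, 0.0, 0.0, 1.0]]}
wrist {'vfov': 65.7065, 'cx': 323.0711, 'cy': 195.0657, 'tool_from_camera': [[-0.0001, 0.9517, 0.3069, 0.0839], [1.0, 0.0, 0.0003, 0.0005], [0.0003, 0.3069, -0.9517, -0.1902], [0.0, 0.0, 0.0, 1.0]]}
0.15 [ 0.19794199 -0.64480749  0.19404504] [-3.10535078e+00 -4.65927812e-01  3.67902935e-04]
```

View pics/top0.png

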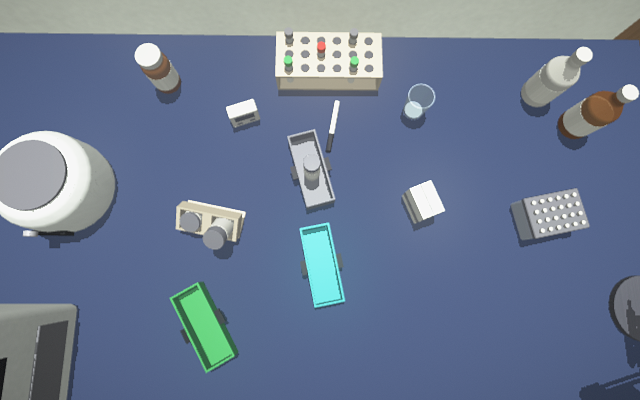

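View pics/side0.png

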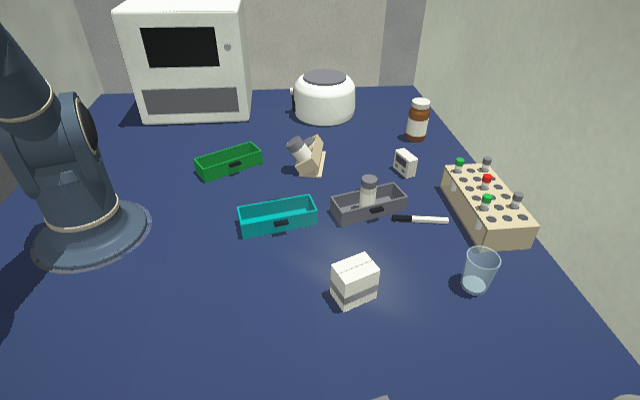

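View pics/wrist0.png

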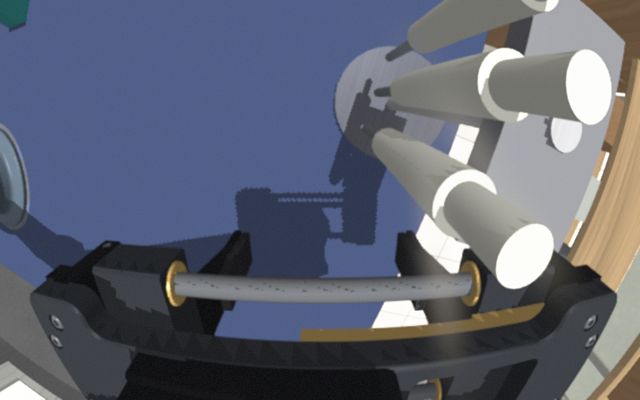

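The top view shows three trays: grey at (311,169), turquoise (322,265), green (202,327). The grey one is the crate. The rack is at (209,220) with the tall jar leaning from its right pocket at (217,235) and the pot at (190,220). The carton is at (424,201). I'll enlarge to confirm and get corners.

```bash
cat > h.py <<'E'
import numpy as np, cv2
from scipy.spatial.transform import Rotation as R
from cell import bot, viewer, telemetry
def ray(c,u,v):
    f=c["frame"].shape[0]/2/np.tan(np.radians(c["vfov"])/2)
    d=np.array([(u-c["cx"])/f,-(v-c["cy"])/f,-1.])
    T=np.array(c["T"]);return T[:3,3],T[:3,:3]@d
def onz(c,u,v,z):
    o,d=ray(c,u,v);return o+d*(z-o[2])/d[2]
def proj(c,p):
    f=c["frame"].shape[0]/2/np.tan(np.radians(c["vfov"])/2)
    T=np.array(c["T"]);q=T[:3,:3].T@(np.asarray(p)-T[:3,3])
    return np.array([c["cx"]+f*q[0]/-q[2],c["cy"]-f*q[1]/-q[2]])
def tri(c1,p1,c2,p2):
    o1,d1=ray(c1,*p1);o2,d2=ray(c2,*p2)
    s=np.linalg.lstsq(np.c_[d1,-d2],o2-o1,rcond=None)[0]
    a,b=o1+d1*s[0],o2+d2*s[1];return (a+b)/2,np.linalg.norm(a-b)
def crop(fr,x,y,w,h,k,name):
    im=cv2.resize(fr[y:y+h,x:x+w,::-1],None,fx=k,fy=k,interpolation=cv2.INTER_CUBIC)
    cv2.imwrite("pics/"+name,im)
E
python3 - <<'E'
from h import *
import pickle
c={n:viewer.read_camera(n) for n in("top","side")}
pickle.dump(c,open("c0.pkl","wb"))
crop(c["top"]["frame"],270,115,100,100,6,"a_crate.png")
crop(c["top"]["frame"],160,185,100,75,8,"a_rack.png")
crop(c["top"]["frame"],385,165,75,75,8,"a_carton.png")
crop(c["side"]["frame"],270,120,100,75,8,"s_rack.png")
crop(c["side"]["frame"],320,160,100,75,8,"s_crate.png")
crop(c["side"]["frame"],310,240,100,75,8,"s_carton.png")
E
```

```text
(no output)
```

View pics/a_crate.png

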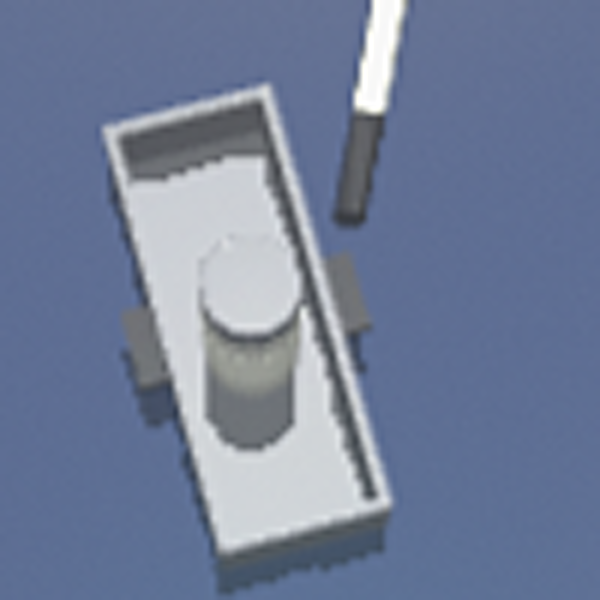

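View pics/a_rack.png

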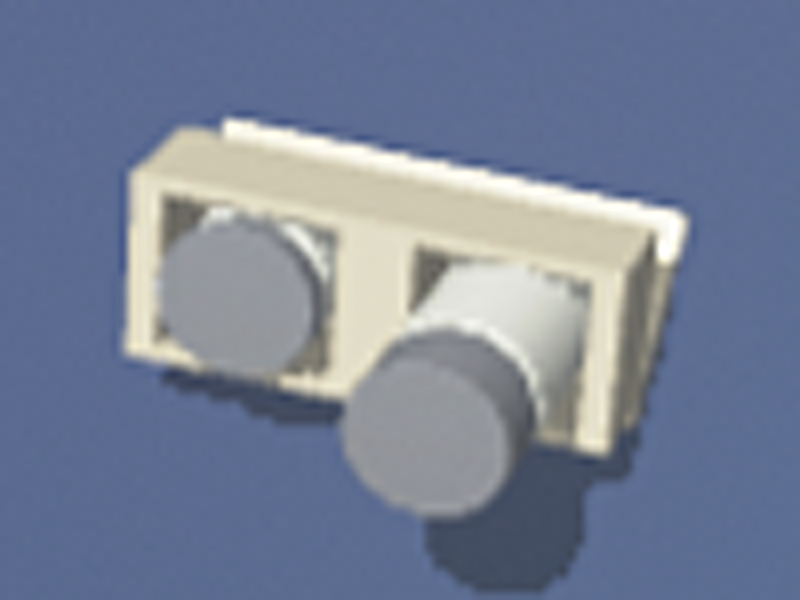

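View pics/a_carton.png

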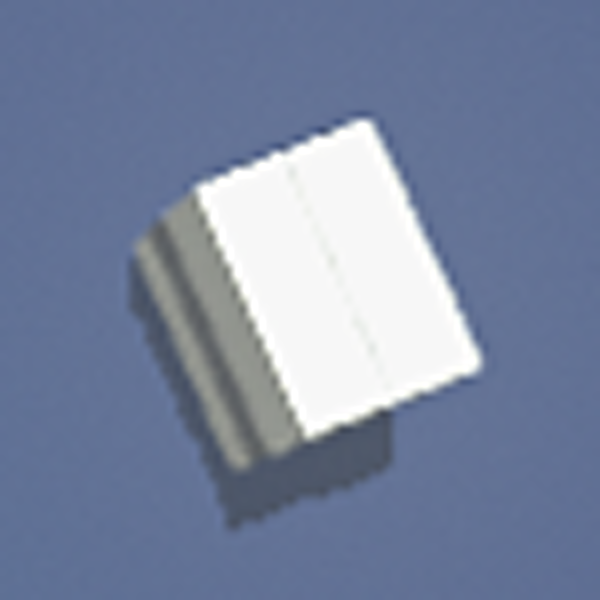

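View pics/s_rack.png

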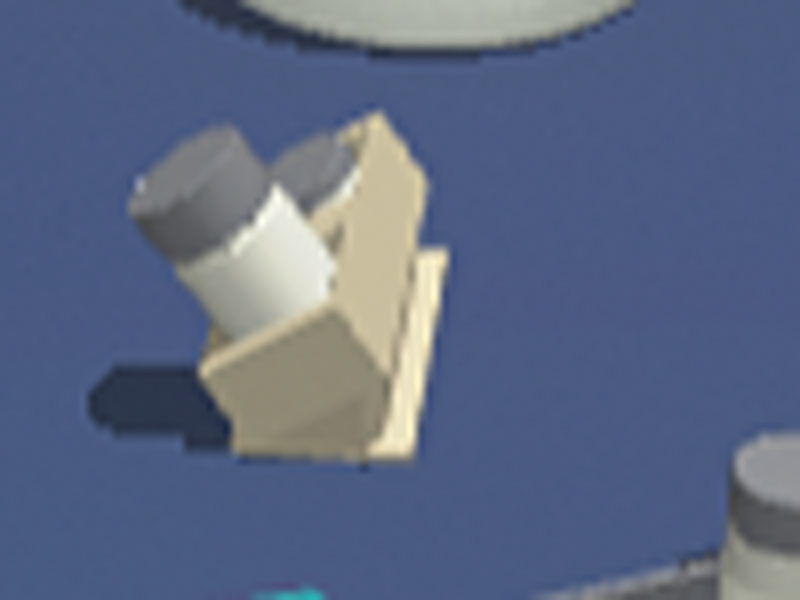

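View pics/s_crate.png

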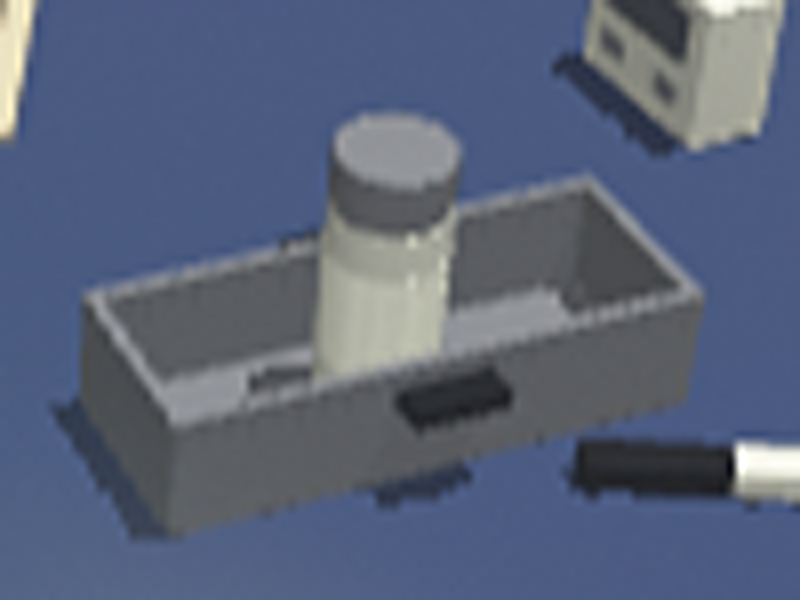

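View pics/s_carton.png

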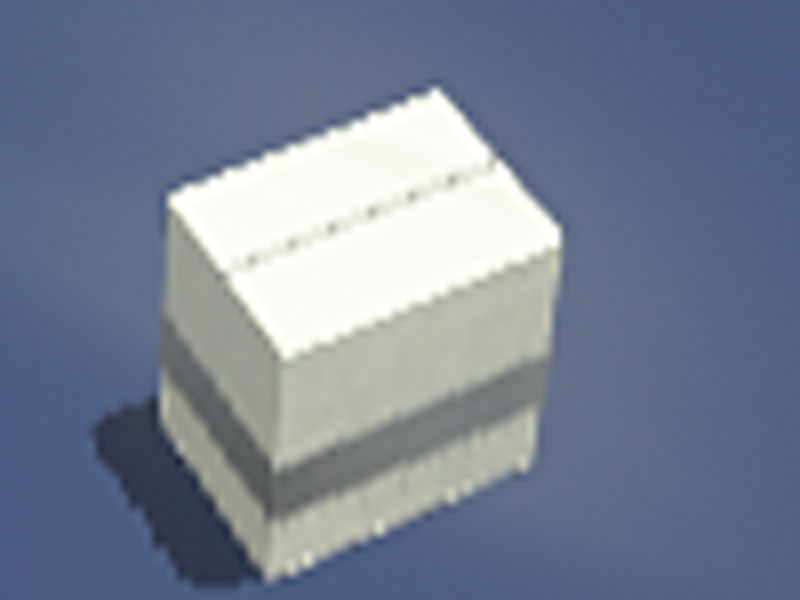

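```bash
python3 - <<'E'
from h import *
import pickle
c=pickle.load(open("c0.pkl","rb"));t,s=c["top"],c["side"]
P=lambda x,y,k,L:[(x+(u+.5)/k-.5,y+(v+.5)/k-.5) for u,v in L]
np.set_printoptions(precision=4,suppress=True)
def quad(cam,px,z,nm):
    q=np.array([onz(cam,*p,z) for p in px]);m=q.mean(0);e=[q[(i+1)%4]-q[i] for i in range(4)]
    print(nm,m,[round(float(np.linalg.norm(x)),4) for x in e],[round(float(np.degrees(np.arctan2(x[1],x[0]))),1) for x in e])
quad(t,P(270,115,6,[(103,130),(267,84),(392,503),(222,553)]),.04,"crate top")
quad(s,P(320,160,8,[(82,292),(173,430),(704,294),(588,176)]),.04,"crate side")
quad(t,P(385,165,8,[(196,188),(372,118),(484,362),(305,438)]),.075,"carton top")
quad(s,P(310,240,8,[(168,198),(284,360),(562,237),(436,86)]),.075,"carton side")
ct=P(270,115,6,[(250,287)])[0];cs=P(320,160,8,[(396,151)])[0]
print("can",onz(t,*ct,.088),onz(s,*cs,.088),tri(t,ct,s,cs))
jt=P(160,185,8,[(425,424)])[0];js=P(270,120,8,[(184,163)])[0]
print("jar cap",tri(t,jt,s,js))
pt=P(160,185,8,[(238,298)])[0];ps=P(270,120,8,[(305,165)])[0]
print("pot cap",tri(t,pt,s,ps))
# rack rim corners: near-robot low edge & far high edge, seen from top
rt=P(160,185,8,[(125,355),(133,172),(628,268),(607,455)])
for p in rt: print(onz(t,*p,.055)[:2],onz(t,*p,.03)[:2])
# right end corners both views
print("hiR",tri(t,P(160,185,8,[(628,268)])[0],s,P(270,120,8,[(333,312)])[0]))
print("hiL",tri(t,P(160,185,8,[(133,172)])[0],s,P(270,120,8,[(378,112)])[0]))
print("loR",tri(t,P(160,185,8,[(607,455)])[0],s,P(270,120,8,[(200,372)])[0]))
E
```

```text
crate top [0.6001 0.02   0.04  ] [0.0634, 0.1652, 0.0638, 0.1651] [-73.1, -164.0, 106.8, 15.9]
crate side [0.601 0.017 0.04 ] [0.0658, 0.1662, 0.0637, 0.1642] [-75.4, 16.1, 106.3, -164.7]
carton top [ 0.5227 -0.2221  0.075 ] [0.0507, 0.0695, 0.0514, 0.0702] [-68.0, -158.4, 112.8, 21.1]
carton side [ 0.5243 -0.2239  0.075 ] [0.0498, 0.0693, 0.0503, 0.0695] [-69.1, 23.0, 110.7, -156.6]
can [0.5962 0.0179 0.088 ] [0.5982 0.019  0.088 ] (array([0.597 , 0.0178, 0.0885]), np.float64(0.0019003639565442563))
jar cap (array([0.4402, 0.2128, 0.0862]), np.float64(0.0014404350550086787))
pot cap (array([0.4798, 0.2729, 0.0505]), np.float64(0.005808377225354761))
[0.4613 0.2995] [0.464  0.3086]
[0.5094 0.3008] [0.5137 0.31  ]
[0.4844 0.1705] [0.4879 0.1755]
[0.4357 0.1739] [0.4376 0.1791]
hiR (array([0.484 , 0.1707, 0.0537]), np.float64(0.0011753628563144023))
hiL (array([0.51  , 0.3007, 0.0553]), np.float64(0.0012088089950796218))
loR (array([0.4394, 0.1795, 0.028 ]), np.float64(0.003204844919287263))
```

The pictures agree with each other to 2–3 mm:
- **Crate:** centre (0.6005, 0.0185), yaw 16°.
- **Canister:** near the crate's centre.
- **Carton:** (0.5235, -0.223), yaw 22°.
- **Jar:** cap at (0.440, 0.213, 0.086), with the rack yawed about -11.5°.

Next I check IK, then look at the crate with the wrist camera to refine its pose.

```bash
cat >> h.py <<'E'
def rv(psi,tilt=0.):  # degrees
    return (R.from_euler('z',psi,degrees=True)*R.from_euler('y',-tilt,degrees=True)*R.from_euler('x',np.pi)).as_rotvec()
CR=np.array([.6005,.0185]);CY=16.
def incrate(x,y,z=0.,cr=None,cy=None):
    a=np.radians(CY if cy is None else cy);c=CR if cr is None else cr
    return np.array([c[0]+np.cos(a)*x-np.sin(a)*y,c[1]+np.sin(a)*x+np.cos(a)*y,z])
def wcam():
    p=np.array(telemetry.read_tcp_pos());r=R.from_rotvec(telemetry.read_tool_rot())
    c=viewer.read_camera("wrist");T=np.eye(4);T[:3,:3]=r.as_matrix();T[:3,3]=p
    c["TW"]=T@np.array(c["tool_from_camera"]);return c
def wray(c,u,v):
    f=200/np.tan(np.radians(c["vfov"])/2);a,b=u-c["cx"],v-c["cy"];rr=np.hypot(a,b);th=rr/f
    d=np.array([np.sin(th)*a/rr,-np.sin(th)*b/rr,-np.cos(th)]);return c["TW"][:3,3],c["TW"][:3,:3]@d
def wonz(c,u,v,z):
    o,d=wray(c,u,v);return o+d*(z-o[2])/d[2]
E
python3 - <<'E'
from h import *
import pickle
for nm,p,o in [("can",incrate(0,0,.05),rv(16)),("far",incrate(.061,0,.05),rv(16)),("near",incrate(-.044,0,.2),rv(16)),("carton",[.5235,-.223,.041],rv(22)),("cartonhi",[.5235,-.223,.2],rv(22)),
 ("jar",np.array([.4402,.2128,.0862])-.038*np.array([-.562,.112,.819]),rv(-11.5,35)),("jarout",np.array([.4402,.2128,.0862])+.06*np.array([-.562,.112,.819]),rv(-11.5,35))]:
    print(nm,np.round(bot.solve_ik(p,o),2) if bot.solve_ik(p,o) is not None else None)
bot.move_ptp(incrate(-.03,0,.16),rv(16))
c=wcam();pickle.dump(c,open("w1.pkl","wb"));cv2.imwrite("pics/w1.png",c["frame"][:,:,::-1])
print(telemetry.read_time_s(),telemetry.read_tcp_pos())
E
```

```text
can [ 0.24  0.55 -0.46  1.83  0.32  0.84 -1.67]
far [ 0.19  0.63 -0.44  1.68  0.33  0.9  -1.68]
near [ 0.41  0.34 -0.63  1.78  0.22  1.09 -1.58]
carton [ 0.55  0.5  -0.29  1.92  0.2   0.76 -1.04]
cartonhi [ 0.58  0.31 -0.32  1.77  0.11  1.08 -0.96]
jar [-0.49  0.35 -0.43  2.39  1.46  0.68  2.33]
jarout [ 0.07  0.27 -1.17  2.36  1.19  0.92  2.55]
2.9667 [0.57179828 0.00909602 0.15990096]
```

View pics/w1.png

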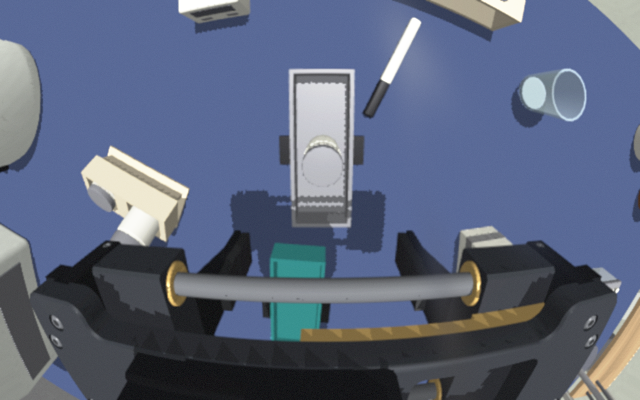

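```bash
python3 - <<'E'
from h import *
import pickle
c=pickle.load(open("w1.pkl","rb"));crop(c["frame"],270,60,110,175,3.4,"w1c.png") if 0 else crop(c["frame"],270,60,110,180,3,"w1c.png")
E
```

```text
(no output)
```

View pics/w1c.png

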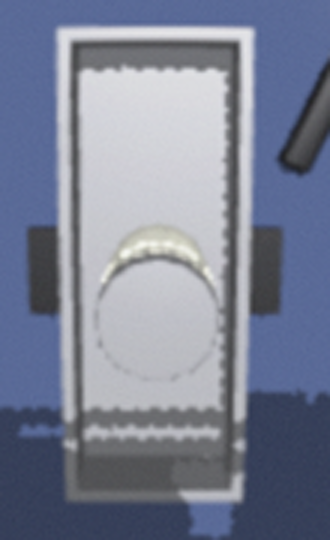

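```bash
python3 - <<'E'
from h import *
import pickle
np.set_printoptions(precision=4,suppress=True)
c=pickle.load(open("w1.pkl","rb"))
P=[(270+(u+.5)/3-.5,60+(v+.5)/3-.5) for u,v in [(56,27),(255,27),(243,501),(65,501)]]
q=np.array([wonz(c,*p,.04) for p in P]);e=[q[(i+1)%4]-q[i] for i in range(4)]
print(q.mean(0),[np.linalg.norm(x).round(4) for x in e],[np.degrees(np.arctan2(x[1],x[0])).round(2) for x in e])
m=wonz(c,270+158.5/3-.33,60+318.5/3-.33,.092);print("can",m)
d=m[:2]-q.mean(0)[:2];a=np.radians(16);print("can in crate",d[0]*np.cos(a)+d[1]*np.sin(a),-d[0]*np.sin(a)+d[1]*np.cos(a))
for ps,ti in [(168.5,-35),(168.5,-25),(-11.5,25),(-11.5,15),(168.5,-15)]:
  ax=np.array([-.562,.112,.819]);cap=np.array([.4402,.2128,.0862])
  R_=R.from_rotvec(rv(ps,ti)).as_matrix();g=cap-.019*ax+.019*R_[:,2]
  for k in (0,.06):
    j=bot.solve_ik(g+k*ax,rv(ps,ti));print(ps,ti,k,None if j is None else np.round(j,2))
E
```

```text
[0.6011 0.0189 0.04  ] [np.float64(0.0651), np.float64(0.1667), np.float64(0.065), np.float64(0.1669)] [np.float64(-74.19), np.float64(-164.39), np.float64(105.91), np.float64(15.66)]
can [0.5976 0.0164 0.092 ]
can in crate -0.0040601660932956165 -0.0014157015804287776
168.5 -35 0 [-0.14  0.45 -0.84  2.37  1.5   0.86 -0.81]
168.5 -35 0.06 [-0.09  0.32 -0.96  2.37  1.3   0.86 -0.67]
168.5 -25 0 [ 0.03  0.45 -0.93  2.28  1.26  0.77 -0.48]
168.5 -25 0.06 [ 0.09  0.32 -1.04  2.29  1.06  0.78 -0.35]
-11.5 25 0 [-1.51  0.43  0.94  2.36 -0.08  0.22 -2.36]
-11.5 25 0.06 [-1.8   0.31  1.17  2.37  0.15  0.37 -2.59]
-11.5 15 0 [-0.94  0.31  0.34  2.25  0.21  0.43 -2.58]
-11.5 15 0.06 [-1.18  0.19  0.53  2.27  0.2   0.55 -2.6 ]
168.5 -15 0 [ 0.18  0.51 -1.02  2.19  1.    0.78 -0.16]
168.5 -15 0.06 [ 0.25  0.38 -1.13  2.2   0.83  0.82 -0.06]
```

Crate refined to (0.6008, 0.0187), yaw 15.8°. The canister is at crate x = -4 mm. I'll grip it across the box above the rim and move it along to the far wall.

```bash
sed -i 's/^CR=.*/CR=np.array([.6008,.0187]);CY=15.8/' h.py; python3 - <<'E'
from h import *
o=rv(15.8)
bot.move_ptp(incrate(-.004,-.001,.12),o)
bot.grip(.060,12)
bot.servo_line(incrate(-.004,-.001,.051),.08)
bot.grip(.0,12); print("w",telemetry.read_width())
bot.servo_line(incrate(-.004,0,.0535),.05)
print(bot.servo_line(incrate(.052,0,.0535),.08,stop_force=8))
print(bot.servo_line(incrate(.066,0,.0535),.015,stop_force=5))
p=np.array(telemetry.read_tcp_pos());print(p,telemetry.read_force(),telemetry.read_time_s())
a=np.radians(CY);d=p[:2]-CR;print("tcp crate",d@[np.cos(a),np.sin(a)],d@[-np.sin(a),np.cos(a)])
E
```

```text
w 0.03556885063768265
False
False
[0.66400566 0.03662112 0.0533994 ] [-1.58835954 -0.96498343 -0.08611012] 7.8
tcp crate 0.06569718640841266 3.436954302937778e-05
```

```bash
python3 - <<'E'
from h import *
c=wcam();crop(c["frame"],240,60,160,200,3,"w2.png")
t=viewer.read_camera("side");crop(t["frame"],310,130,120,100,6,"s2.png")
E
```

```text
(no output)
```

View pics/w2.png

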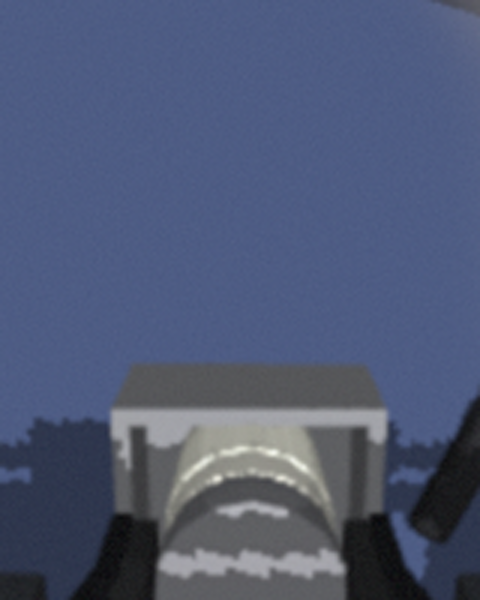

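View pics/s2.png

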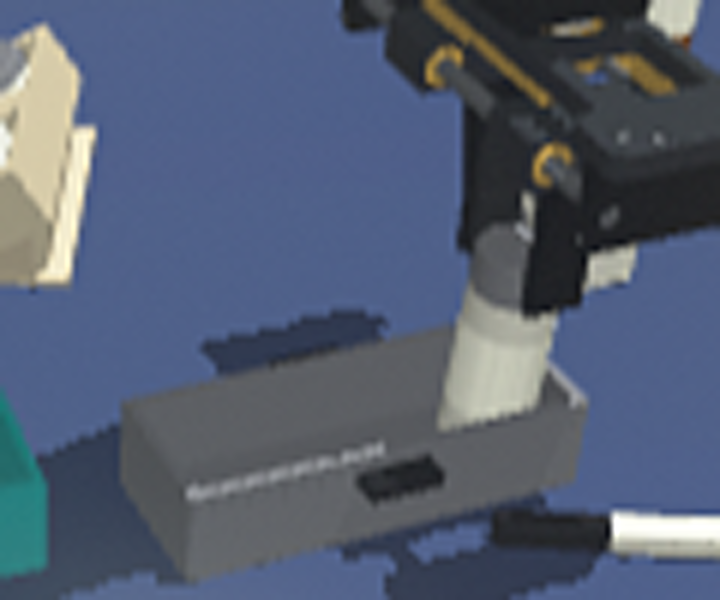

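The canister has tipped a few degrees in the pads: it touches the wall at the rim and its base lags. I back off, lower it to the floor and let it right itself.

```bash
python3 - <<'E'
from h import *
bot.servo_line(incrate(.0595,0,.0535),.04)
print(bot.servo_line(incrate(.0595,0,.0495),.02,stop_force=6),telemetry.read_tcp_pos())
bot.grip(.046); bot.pause(.2)
bot.servo_line(incrate(.0595,0,.12),.2)
bot.move_ptp(incrate(0.0,0,.17),rv(15.8))
import pickle
c=wcam();crop(c["frame"],250,10,140,200,3,"w3.png");pickle.dump(c,open("w3.pkl","wb"))
t=viewer.read_camera("side");crop(t["frame"],310,130,120,100,6,"s3.png")
print(telemetry.read_time_s())
E
```

```text
True [0.65884115 0.0351725  0.05128674]
10.1833
```

View pics/w3.png

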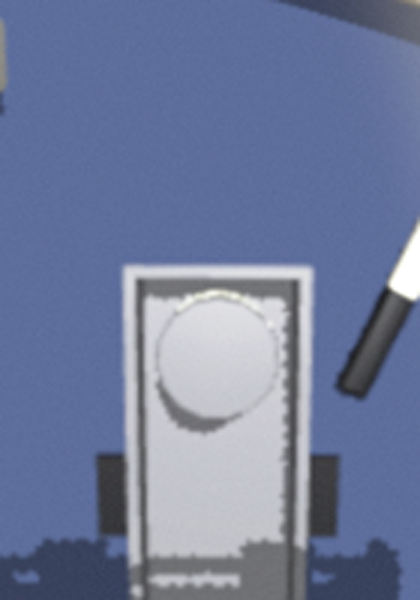

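View pics/s3.png

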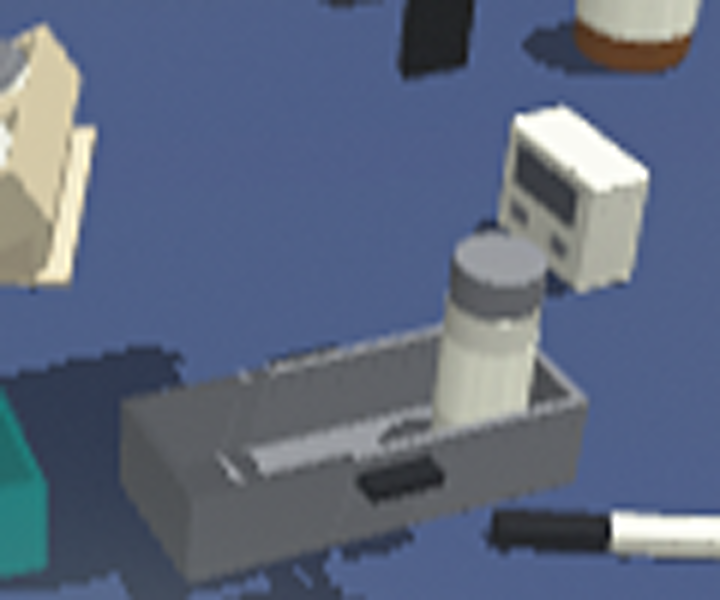

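```bash
python3 - <<'E'
from h import *
import pickle
c=pickle.load(open("w3.pkl","rb"))
a=np.radians(CY)
def pr(n,u,v,z):
    q=wonz(c,250+(u+.5)/3-.5,10+(v+.5)/3-.5,z);d=q[:2]-CR;print(n,np.round([d@[np.cos(a),np.sin(a)],d@[-np.sin(a),np.cos(a)]],4))
pr("cap",217,360,.092);pr("cap L",156,360,.092);pr("cap R",279,360,.092);pr("cap near",217,421,.092);pr("cap far",217,299,.092);pr("rimL",122,266,.04);pr("rimR",313,266,.04)
E
```

```text
cap [0.0559 0.    ]
cap L [0.056  0.0176]
cap R [ 0.0559 -0.0178]
cap near [0.038 0.   ]
cap far [ 0.0735 -0.    ]
rimL [0.0834 0.0324]
rimR [ 0.0833 -0.0324]
```

The canister is upright at crate x = 56 mm, leaving a 5 mm gap to the wall. I'll close the fingers and push it the last few mm with a force stop.

```bash
python3 - <<'E'
from h import *
o=rv(15.8)
bot.grip(0.0,10)
bot.servo_line(incrate(.012,0,.12),.25)
bot.servo_line(incrate(.012,0,.033),.15)
print(bot.servo_line(incrate(.038,0,.033),.02,stop_force=3))
p=np.array(telemetry.read_tcp_pos());a=np.radians(CY);print((p[:2]-CR)@[np.cos(a),np.sin(a)],telemetry.read_force())
bot.servo_line(incrate(.012,0,.033),.1)
bot.servo_line(incrate(.0,0,.17),.25)
c=wcam();crop(c["frame"],250,10,140,200,3,"w4.png")
import pickle;pickle.dump(c,open("w4.pkl","wb"))
print(telemetry.read_time_s(),telemetry.read_width())
E
```

```text
False
0.037696401657765825 [-1.46491181 -0.29129537  0.99397959]
14.8917 0.0002953345178694644
```

View pics/w4.png

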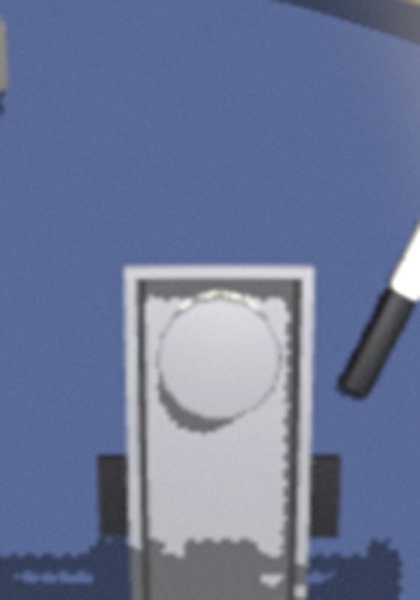

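The cap is still at about x = 56 mm. Floor friction is evidently high, so the canister tipped slightly and came back instead of sliding. I'll lift it 3 mm, move it 3.7 mm and set it down.

```bash
python3 - <<'E'
from h import *
o=rv(15.8)
bot.grip(.056,12)
bot.servo_line(incrate(.0563,0,.12),.25)
bot.servo_line(incrate(.0563,0,.051),.12)
bot.grip(.0,12)
bot.servo_line(incrate(.0563,0,.0545),.05)
bot.servo_line(incrate(.060,0,.0545),.03)
print(bot.servo_line(incrate(.060,0,.0495),.02,stop_force=4),telemetry.read_tcp_pos())
bot.grip(.050); bot.pause(.1)
bot.servo_line(incrate(.060,0,.12),.25)
bot.servo_line(incrate(.0,0,.17),.3)
c=wcam();crop(c["frame"],250,10,140,200,3,"w5.png")
import pickle;pickle.dump(c,open("w5.pkl","wb"))
print(telemetry.read_time_s(),telemetry.read_width())
E
```

```text
True [0.65884541 0.0354964  0.05117055]
20.075 0.05015833216668365
```

View pics/w5.png

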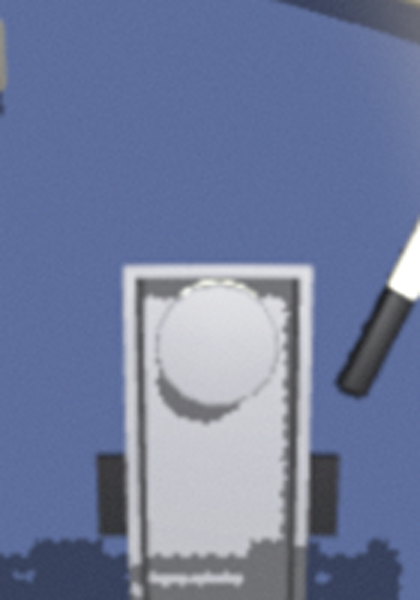

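Canister now at x ≈ 60 mm, about 1 mm off the far wall. Next, the carton.

```bash
python3 - <<'E'
from h import *
bot.grip(.075,25)
a=np.radians(21.9)
bot.move_ptp([.5235-.03*np.cos(a),-.223-.03*np.sin(a),.16],rv(21.9))
c=wcam();crop(c["frame"],250,80,140,170,3.5,"w6.png")
import pickle;pickle.dump(c,open("w6.pkl","wb"))
print(telemetry.read_time_s(),telemetry.read_width())
E
```

```text
21.9333 0.07469799364032288
```

View pics/w6.png

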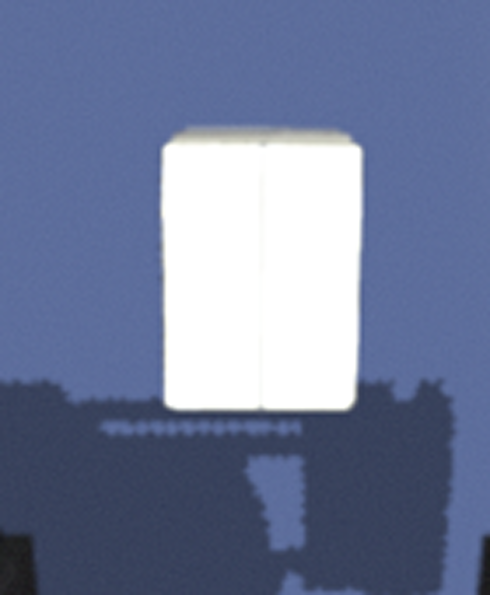

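The crop shows the carton with its top-face corners at (162,142), (363,142), (356,410), (165,410), nicely aligned with the jaws. I compute the centre, then grip, lift, and carry it above the box.

```bash
python3 - <<'E'
from h import *
import pickle
c=pickle.load(open("w6.pkl","rb"))
q=np.array([wonz(c,250+(u+.5)/3.5-.5,80+(v+.5)/3.5-.5,.075) for u,v in [(162,142),(363,142),(356,410),(165,410)]])
e=[q[(i+1)%4]-q[i] for i in range(4)];m=q.mean(0)
yaw=np.degrees(np.arctan2(*(q[0]-q[3]+q[1]-q[2])[[1,0]]))
print(m,[np.linalg.norm(x).round(4) for x in e],yaw)
if np.linalg.norm(m[:2]-[.5235,-.223])<.005:
    o=rv(yaw)
    bot.servo_line([m[0],m[1],.11],.2,rot=o)
    bot.servo_line([m[0],m[1],.042],.12)
    bot.grip(0.,25);print("w",telemetry.read_width())
    bot.servo_line([m[0],m[1],.17],.2)
    bot.move_ptp(incrate(-.0425,0,.16),rv(15.8))
    c=wcam();cv2.imwrite("pics/w7.png",c["frame"][:,:,::-1])
    t=viewer.read_camera("side");crop(t["frame"],270,100,160,120,5,"s7.png")
    print(telemetry.read_time_s(),telemetry.read_tcp_pos())
E
```

```text
[ 0.52417608 -0.223054    0.075     ] [np.float64(0.0509), np.float64(0.0714), np.float64(0.0512), np.float64(0.0713)] 21.646890853012334
w 0.049590590180142904
25.4833 [0.55990616 0.00434504 0.15947658]
```

View pics/w7.png

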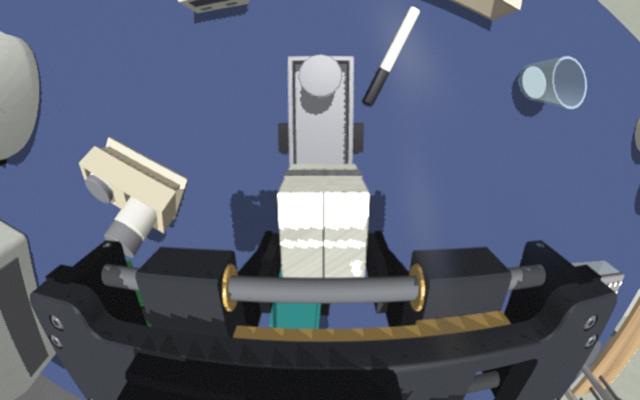

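View pics/s7.png

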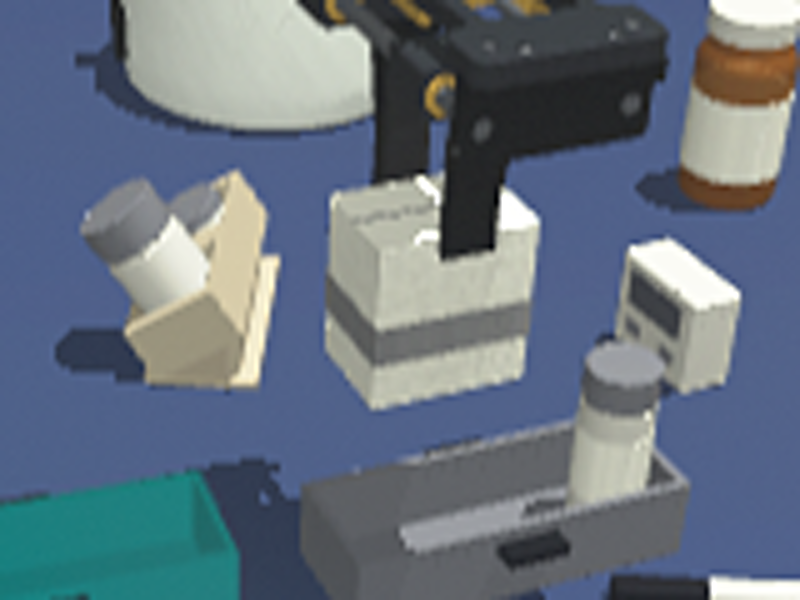

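```bash
python3 - <<'E'
from h import *
print(bot.servo_line(incrate(-.0425,0,.088),.15,stop_force=8))
print(bot.servo_line(incrate(-.0425,0,.0452),.04,stop_force=6))
print(telemetry.read_tcp_pos(),telemetry.read_force(),telemetry.read_time_s())
t=viewer.read_camera("side");crop(t["frame"],310,130,120,100,6,"s8.png")
E
```

```text
False
True
[0.5593515  0.00719708 0.0462554 ] [-0.48069761  0.22785295  4.50912036] 27.0917
```

View pics/s8.png

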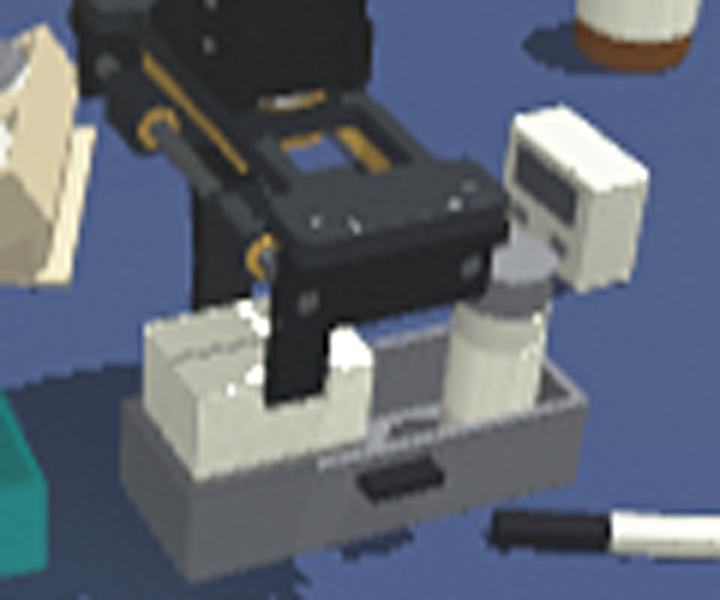

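Seated at z = 0.0463, against 0.046 expected. I release and look.

```bash
python3 - <<'E'
from h import *
import pickle
bot.grip(.062); bot.pause(.1)
bot.servo_line(incrate(-.0425,0,.13),.2)
bot.servo_line(incrate(-.02,0,.19),.3)
c=wcam();crop(c["frame"],250,20,140,200,3,"w9.png");pickle.dump(c,open("w9.pkl","wb"))
t={n:viewer.read_camera(n) for n in("top","side")};pickle.dump(t,open("c9.pkl","wb"))
crop(t["side"]["frame"],310,130,120,100,6,"s9.png")
crop(t["top"]["frame"],160,185,100,75,8,"t9.png")
print(telemetry.read_time_s())
E
```

```text
28.9
```

View pics/w9.png

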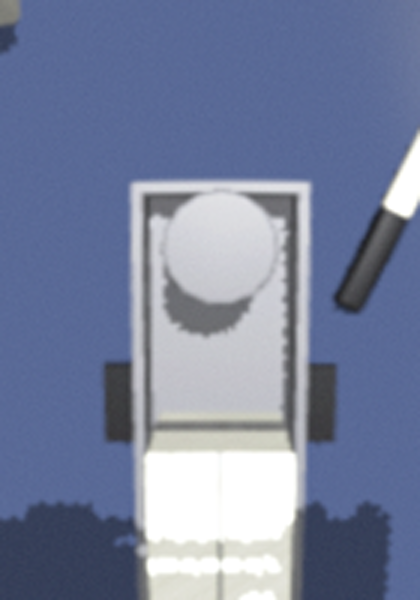

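View pics/s9.png

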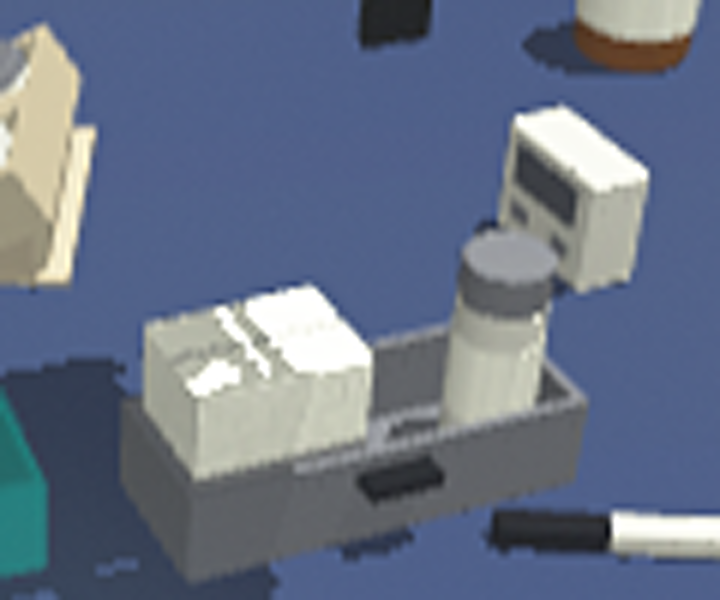

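View pics/t9.png

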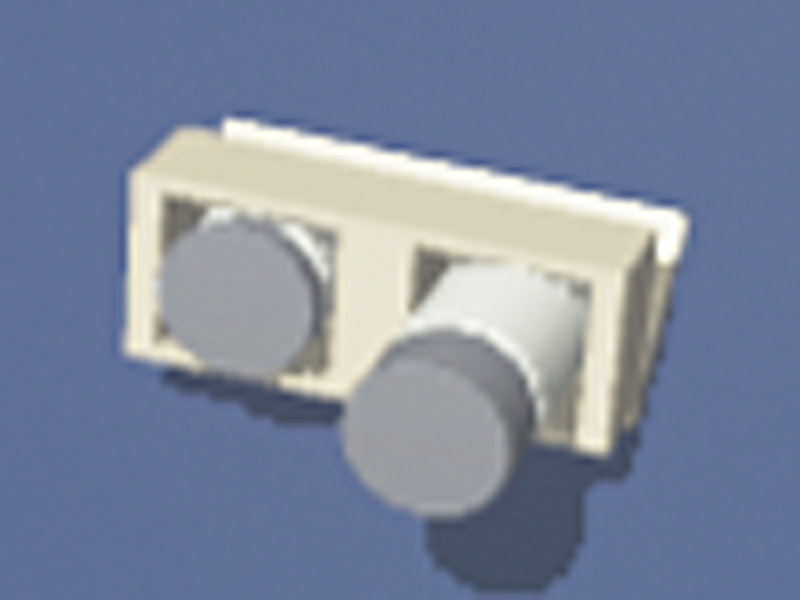

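```bash
python3 - <<'E'
from h import *
import pickle
c=pickle.load(open("w9.pkl","rb"))
a=np.radians(CY)
def pr(n,u,v,z):
    q=wonz(c,250+(u+.5)/3-.5,20+(v+.5)/3-.5,z);d=q[:2]-CR;print(n,np.round([d@[np.cos(a),np.sin(a)],d@[-np.sin(a),np.cos(a)]],4))
pr("cap",220,247,.092);pr("cap near",220,305,.092);pr("carton edge top L",145,452,.079);pr("R",298,452,.079);pr("bottom edge",220,414,.004);pr("rimL",131,183,.04);pr("rimR",311,183,.04)
cap=np.array([.4402,.2128,.0862])
t=pickle.load(open("c9.pkl","rb"))
ax=np.array([-np.sin(np.radians(35))*np.cos(np.radians(11.5)),np.sin(np.radians(35))*np.sin(np.radians(11.5)),np.cos(np.radians(35))])
for n,b in(("top",(160,185)),("side",(270,120))):
    for s in(0,-.02): print(n,(proj(t[n],cap+s*ax)-b+.5)*8-.5)
E
```

```text
cap [ 0.0601 -0.    ]
cap near [ 0.0421 -0.    ]
carton edge top L [-0.0077  0.0249]
R [-0.0077 -0.026 ]
bottom edge [-0.0098  0.0001]
rimL [0.083 0.032]
rimR [ 0.083  -0.0325]
top [424.86514795 426.84435725]
top [453.20015546 388.17882041]
side [186.28853707 162.67352528]
side [223.2387356  209.70370745]
```

Gap for the jar runs from x = -7.7 to 42.1 mm, so its target is x = 17.2 with about 3 mm each side. Now the jar: I go to a standoff along its axis and look.

```bash
cat >> h.py <<'E'
CAP=np.array([.4402,.2128,.0862]);JY=-11.5
def jax(t=35): 
    t,y=np.radians(t),np.radians(JY);return np.array([-np.sin(t)*np.cos(y),-np.sin(t)*np.sin(y),np.cos(t)])
E
python3 - <<'E'
from h import *
import pickle
ax=jax();o=rv(JY+180,-35)
print(ax,R.from_rotvec(o).as_matrix()[:,2])
bot.grip(.062,20)
p=CAP+ax*.048
bot.servo_line(incrate(-.02,0.05,.23),.3)
bot.move_ptp(p,o)
print(np.round(telemetry.read_joint_positions(),2))
c=wcam();cv2.imwrite("pics/w10.png",c["frame"][:,:,::-1]);pickle.dump(c,open("w10.pkl","wb"))
t=viewer.read_camera("side");crop(t["frame"],250,80,120,100,6,"s10.png")
print(telemetry.read_time_s())
for k in(0,.05,.1): print(np.round(bot.solve_ik(incrate(.0172,0,.05+k),rv(195.8)),2))
E
```

```text
[-0.56206172  0.11435275  0.81915204] [ 0.56206172 -0.11435275 -0.81915204]
[-0.02  0.27 -1.06  2.36  1.22  0.88 -0.61]
30.625
[ 0.55  0.75 -0.97  1.77  0.72  1.02  1.15]
[ 0.58  0.7  -1.02  1.73  0.66  1.1   1.19]
[ 0.61  0.65 -1.07  1.68  0.61  1.18  1.23]
```

View pics/w10.png

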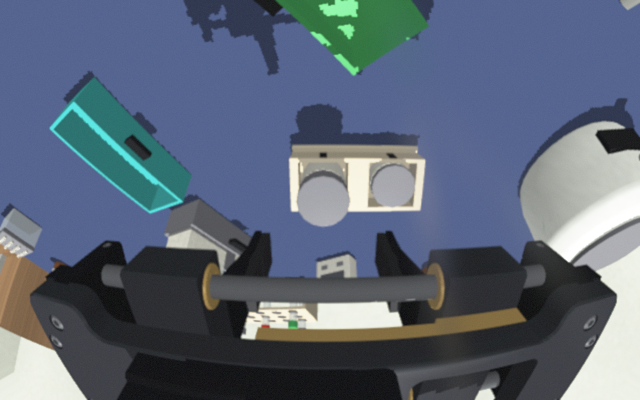

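View pics/s10.png

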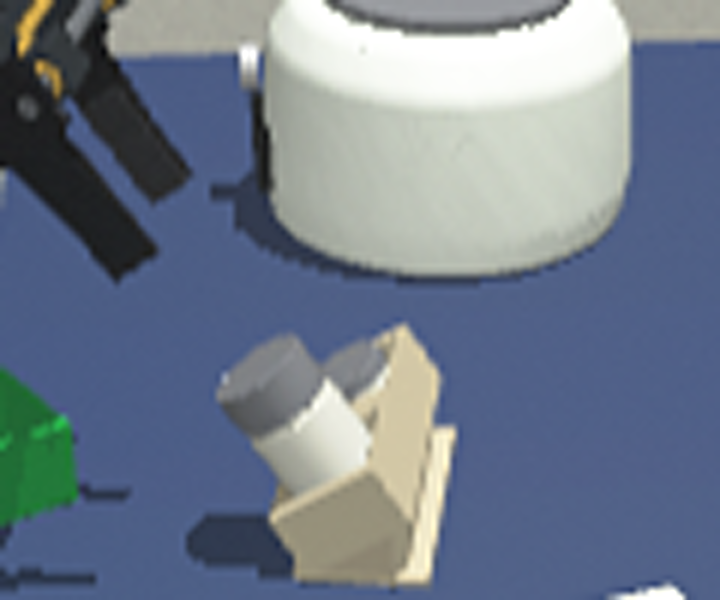

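```bash
python3 - <<'E'
from h import *
import pickle
c=pickle.load(open("w10.pkl","rb"));f=c["frame"]
crop(f,280,130,160,110,5,"w10c.png")
n=jax()
for u,v in[(322.5,197.5),(322.5,170.5),(322.5,224.5),(297,197.5),(349,197.5)]:
    o,d=wray(c,u,v);q=o+d*((CAP-o)@n)/(d@n);e=q-CAP
    y=np.radians(JY);print(np.round([e@[-np.sin(y),np.cos(y),0],e@np.cross(n,[-np.sin(y),np.cos(y),0])],4))
E
```

```text
[-0.0019  0.0054]
[-0.0018  0.0278]
[-0.002  -0.0184]
[-0.0226  0.0054]
[0.0196 0.0053]
```

View pics/w10c.png

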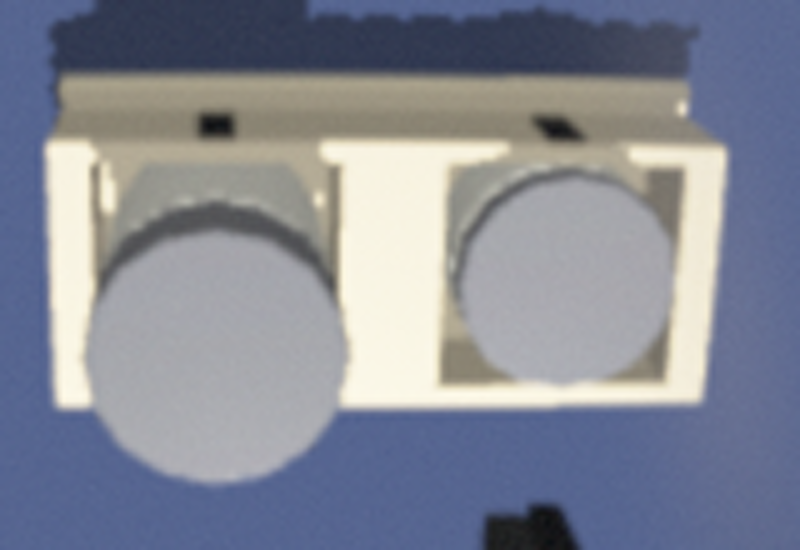

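The jar's cap sits about 1–2 mm from my estimate, so I split the difference. Then descend along the axis, grip, and draw it out.

```bash
python3 - <<'E'
from h import *
import pickle
ax=jax();y=np.radians(JY);yy=np.array([-np.sin(y),np.cos(y),0])
cap=CAP-.0009*yy+.0014*np.cross(ax,yy)
print(bot.servo_line(cap+.0*ax,.12,stop_force=8))
print(bot.servo_line(cap-.037*ax,.06,stop_force=8))
bot.grip(0.,22);print("w",telemetry.read_width(),telemetry.read_force())
bot.servo_line(cap+.035*ax,.10)
print(telemetry.read_force(),telemetry.read_wrist_torque(),telemetry.read_time_s())
t=viewer.read_camera("side");crop(t["frame"],250,80,120,100,6,"s11.png")
E
```

```text
False
False
w 0.04298134030507386 [-0.68097643  0.09114314  1.60247563]
[-0.29852661  0.35318063 -1.3369488 ] [0.26804001 0.71207131 0.00243807] 33.3
```

View pics/s11.png

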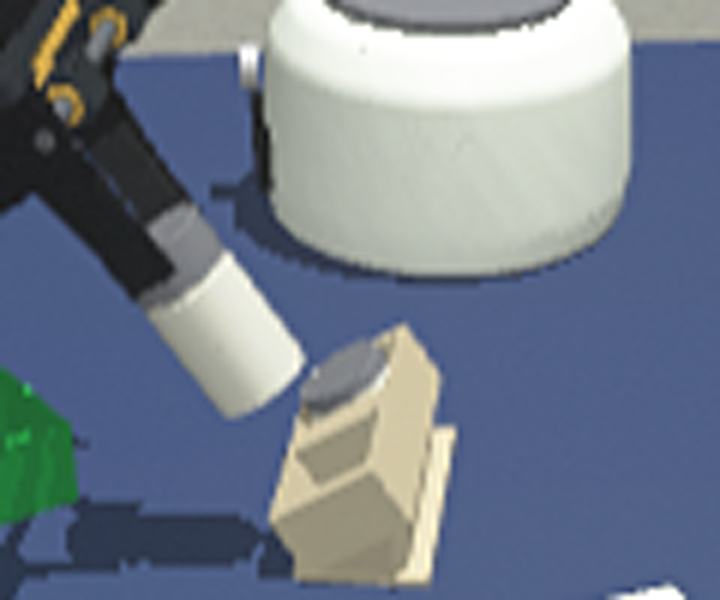

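Jar is out cleanly. Now upright over the box.

```bash
python3 - <<'E'
from h import *
import pickle
p=np.array(telemetry.read_tcp_pos());p[2]+=.07
bot.servo_line(p,.2)
bot.move_ptp(incrate(.0172,0,.17),rv(195.8))
bot.servo_line(incrate(.0172,0,.145),.1)
t={n:viewer.read_camera(n) for n in("top","side")};crop(t["side"]["frame"],310,100,140,120,5,"s12.png");pickle.dump(t,open("c12.pkl","wb"))
c=wcam();cv2.imwrite("pics/w12.png",c["frame"][:,:,::-1]);pickle.dump(c,open("w12.pkl","wb"))
print(telemetry.read_time_s(),telemetry.read_tcp_pos())
E
```

```text
35.8917 [0.61769623 0.02371614 0.14563384]
```

View pics/s12.png

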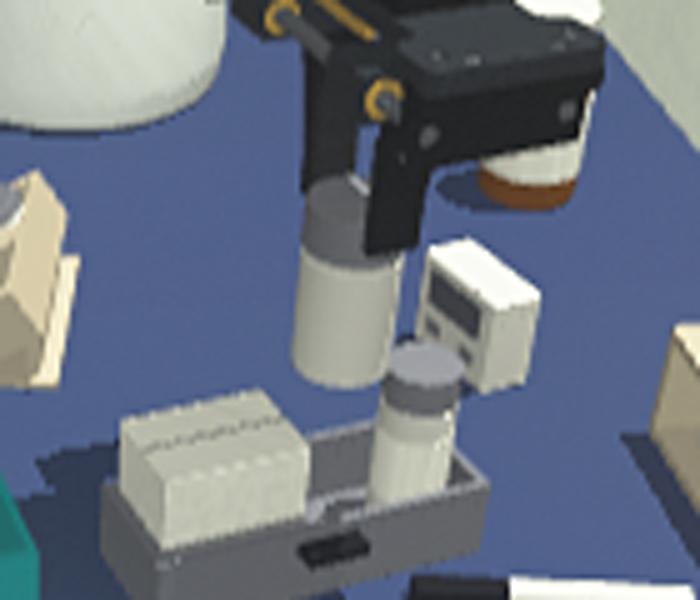

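View pics/w12.png

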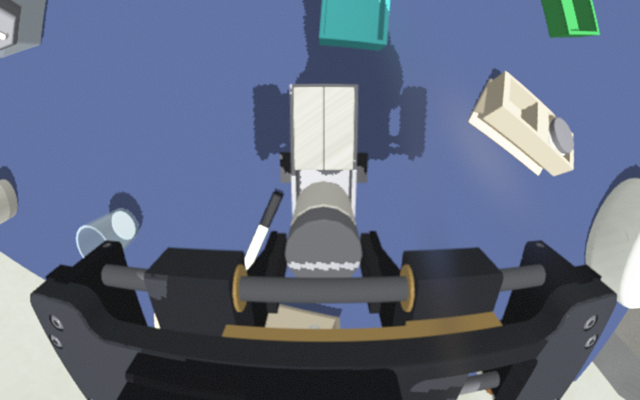

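```bash
python3 - <<'E'
from h import *
import pickle
t=pickle.load(open("c12.pkl","rb"));c=pickle.load(open("w12.pkl","rb"))
crop(t["top"]["frame"],270,110,100,100,6,"t12.png");crop(c["frame"],270,140,110,130,5,"w12c.png")
for z in (.102,.122,.142):
  P=[];
  for sx in(-.022,0,.022): P.append(np.round((proj(t["side"],incrate(.0172+sx,0,z))-[310,100]+.5)*5-.5).astype(int).tolist())
  print(z,P)
th=np.linspace(0,2*np.pi,200)
q=np.array([(proj(t["side"],incrate(.0172+.022*np.cos(a),.022*np.sin(a),.102))-[310,100]+.5)*5-.5 for a in th]);print("bottom ring px x",q[:,0].min(),q[:,0].max(),"y",q[:,1].max())
E
```

```text
0.102 [[296, 370], [341, 360], [385, 350]]
0.122 [[300, 331], [345, 321], [390, 311]]
0.142 [[304, 291], [350, 281], [395, 272]]
bottom ring px x 290.4080461837752 391.22173468414087 y 387.86568876263783
```

View pics/w12c.png

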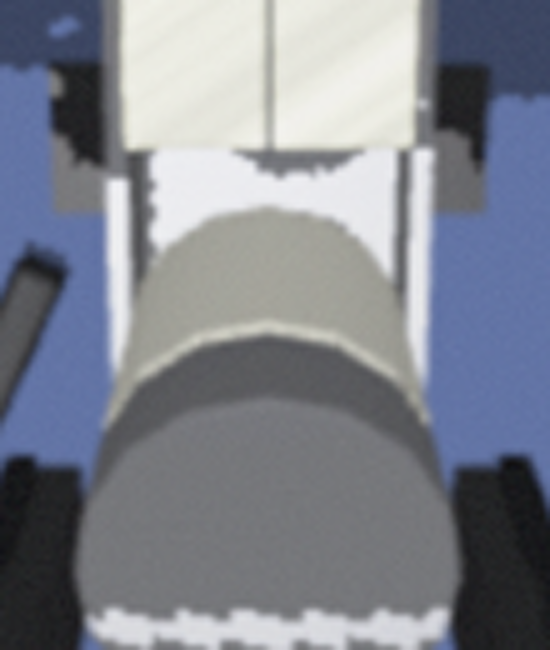

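View pics/t12.png

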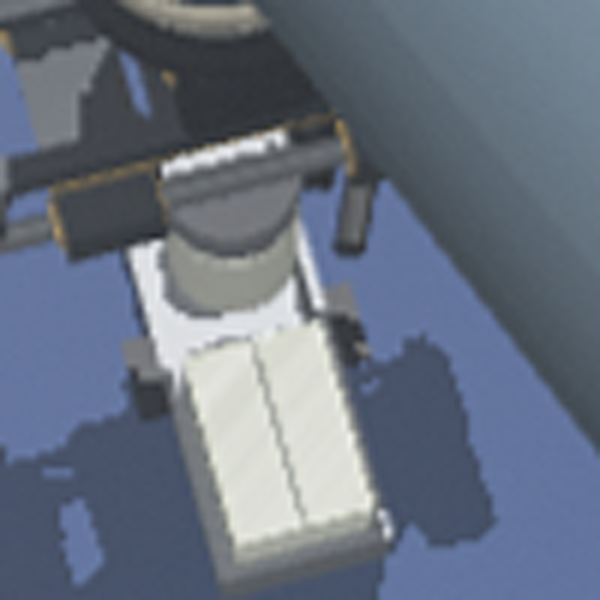

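The predicted jar bottom ring (x 290–391, y 388) matches the picture (291–390, 387), so the jar is centred. Lowering.

```bash
python3 - <<'E'
from h import *
import pickle
print(bot.servo_line(incrate(.0172,0,.098),.12,stop_force=8))
print(bot.servo_line(incrate(.0172,0,.0455),.035,stop_force=5))
print(telemetry.read_tcp_pos(),telemetry.read_force(),telemetry.read_time_s())
t=viewer.read_camera("side");crop(t["frame"],310,130,120,100,6,"s13.png")
E
```

```text
False
True
[0.61743199 0.02332797 0.04614305] [-0.96207112 -0.72692773  4.97847317] 37.9
```

View pics/s13.png

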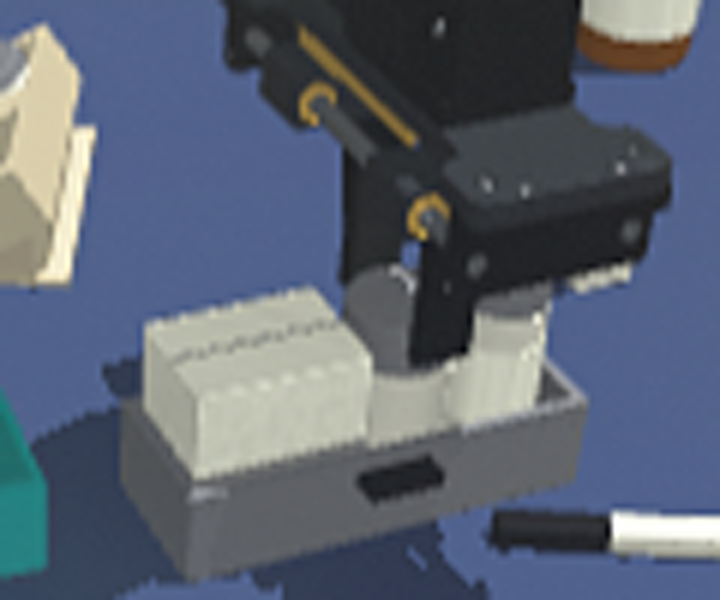

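Jar is seated (z = 0.0461; about 0.047 expected). Release, rise and check.

```bash
python3 - <<'E'
from h import *
import pickle
bot.grip(.056); bot.pause(.1)
bot.servo_line(incrate(.0172,0,.14),.15)
bot.servo_line(incrate(.04,0,.22),.25)
c=wcam();crop(c["frame"],230,60,180,190,3,"w14.png")
bot.move_ptp([.45,-.25,.3],rv(16+180)) if bot.solve_ik([.45,-.25,.3],rv(196)) is not None else None
t={n:viewer.read_camera(n) for n in("top","side")};pickle.dump(t,open("c14.pkl","wb"))
crop(t["side"]["frame"],310,130,120,100,6,"s14.png");crop(t["top"]["frame"],270,110,100,100,6,"t14.png")
cv2.imwrite("pics/top14.png",t["top"]["frame"][:,:,::-1])
print(telemetry.read_time_s())
E
```

```text
41.35
```

View pics/w14.png

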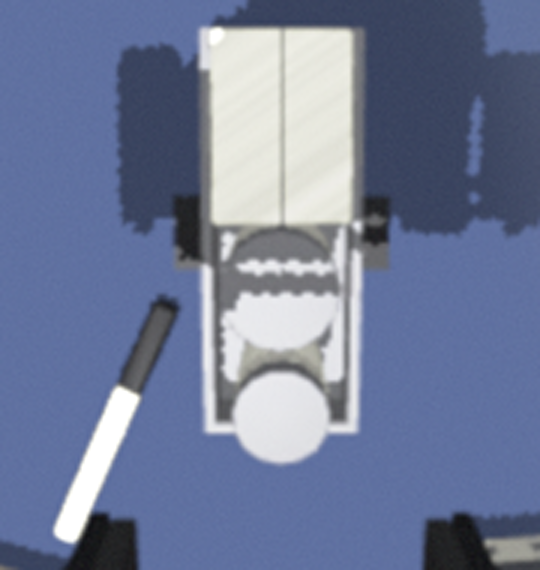

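View pics/s14.png

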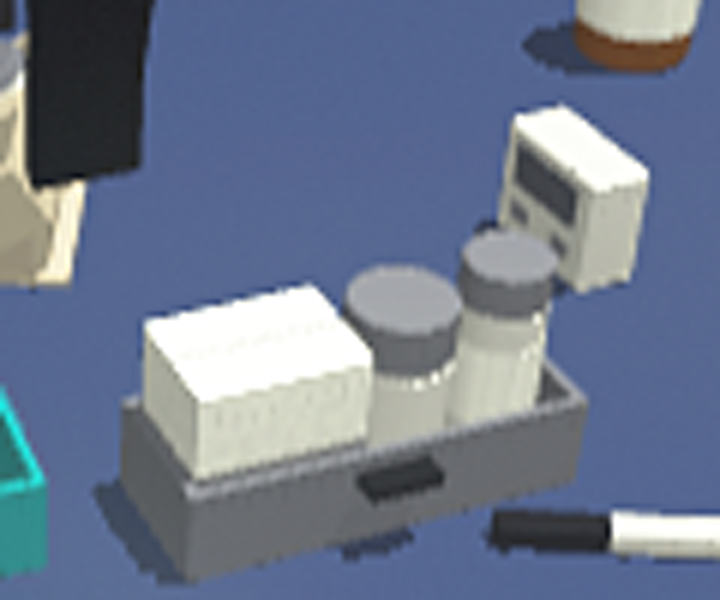

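View pics/t14.png

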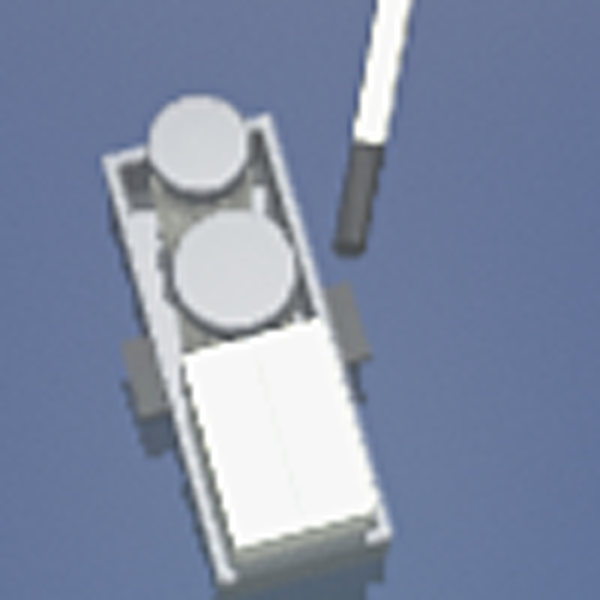

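View pics/top14.png

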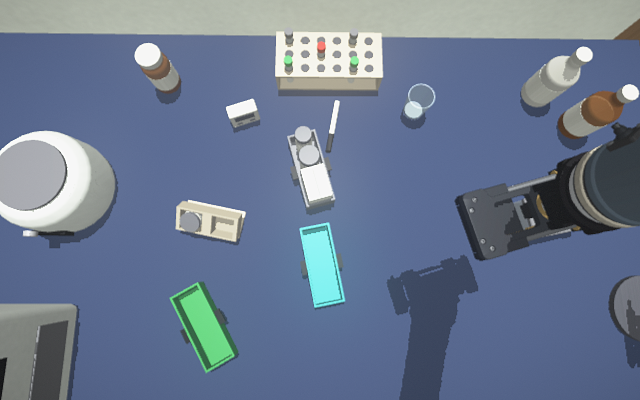

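All three stand in a row, and the pot, beaker, timer and marker look unmoved. One numeric check of the top centres, then hand in.

```bash
python3 - <<'E'
from h import *
import pickle
t=pickle.load(open("c14.pkl","rb"));a=np.radians(CY)
A=lambda u,v:(270+(u+.5)/6-.5,110+(v+.5)/6-.5)
B=lambda u,v:(310+(u+.5)/6-.5,130+(v+.5)/6-.5)
for n,u,s in[("jar",(235,269),(403,301)),("can",(199,145),(508,259)),("carton c1",(185,355),(311,286) ) if 0 else ("carton far-right",(321,320),(373,353)),("carton near-right",(380,510),(195,403)),("carton far-left",(183,358),(311,286))]:
    p,e=tri(t["top"],A(*u),t["side"],B(*s));d=p[:2]-CR
    print(n,np.round([d@[np.cos(a),np.sin(a)],d@[-np.sin(a),np.cos(a)],p[2]],4),round(e,4))
E
```

```text
jar [0.0164 0.0001 0.0802] 0.0014
can [0.0607 0.0008 0.088 ] 0.0012
carton far-right [-0.009  -0.024   0.0791] 0.0016
carton near-right [-0.0793 -0.0251  0.0766] 0.0008
carton far-left [-0.0087  0.0258  0.0768] 0.0017
```

```bash
python3 -c "
from cell import hand_in,telemetry
print(telemetry.read_time_s());print(hand_in())"
```

```text
41.35
the job is handed in; nothing more can be done
None
```

The transport box is packed and the job was handed in at 41.4 s, with no verdict reported. The carton, jar and canister stand upright in one row on its floor.

**What I did**
- **Canister:** I moved it to the far end of the box. On the first try it tipped in the fingers against the wall and ended about 5 mm short. A push with closed fingers did not move it, because floor friction was too high. Lifting it 3 mm and setting it down again worked.
- **Carton:** I gripped it across its 50 mm side and set it down at the near end, stopping on contact force.
- **Jar:** I drew it out along its leaning axis, turned it upright and lowered it into the gap between the other two.

**Last checks**
- **Positions:** In the box's own x and y, the jar is at about (16, 0) mm, the canister at (61, 1) mm and the carton at about (-44, 0) mm. All are within limits. The canister and carton are within about 1 mm of the end walls and may be touching them.
- **Upright:** All three look upright in the side and top views. I did not measure their tilt.
- **Heights:** The final two-camera heights read about 4 mm low for the jar and canister caps, and 0 to 2.5 mm low for the carton. I put this down to camera calibration, because the carton and jar stopped on contact within 1 mm of the expected height.
- **Everything else:** The pot, beaker, timer and marker look unmoved in the final top view. I did not measure them. The arm was clear of everything.

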